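# Hold open the lid of the heater with the large tube

### The arm

A 7-joint arm with a two-finger parallel gripper is mounted at the origin on the work surface. World frame = base frame: x ahead of the robot, y to its left, z up, the work surface at z = 0. Lengths are in m, angles in degrees, forces in N, time in s.
With the tool pointing down it reaches from about 0.425 to 0.95 m from the base axis. Payload 4.7 kg.
Tool frame: the origin (TCP) lies midway between the tips of the shut fingers; the grasp point (between the pads) lies 19 mm behind it; x points along the fingers, y is the direction in which the jaws open and shut, and the axes are right-handed (so a half turn about x gives the same grasp; the last joint's range is limited). The gripper opens to 85 mm and grips with 20 to 120 N. Pads are 22 mm wide; open, the fingers measure 114 mm over their backs; the gripper's body (76 mm by 85 mm) begins 54 mm behind the grasp point. The pads swing forward as they close: fully open they stand 13 mm farther back than shut.
Start: joints at [-71.614, 26.849, -2.785, 87.806, 1.381, 65.374, -4.715], TCP at [0.231, 0.634, 0.231] pointing down, gripper open.
Joint ranges: [-148.3, 148.3], [-19.14, 114.17], [-79.39, 73.82], [5.75, 140.21], [-59.74, 239.74], [12.07, 113.84], [-152.46, 152.46]. Speed limits (degrees/s): [147.25, 147.25, 180, 180, 180, 180, 180].

### API

Orientations are given as a 3x3 rotation matrix whose columns are the frame's x, y, z axes.
In Python, from bench import arm gives the robot as it stands.
- The arm moves only by the shell command python3 -m crank 'ROWS' [FORCE]. ROWS is a JSON object of lists of equal length, an entry for each row: "travel": the shift along the tool's x, y, z in cm, a list of three; "rotation": the turn, a rotation vector about the tool's x, y, z in units of 6 degrees (1.0 is 6 degrees), a list of three; "hand": the opening, from 0 (shut) to 1 (fully open). In form: {"travel": [[x, y, z], ...], "rotation": [[ax, ay, az], ...], "hand": [hand, ...]}. A call has 1 to 12 rows; each row is the pose to reach, as a shift and turn from the pose commanded when the call began, along the tool's axes at that moment; what a row does not reach only later rows make up. A row lasts 1/10 s, in which the tool goes at most 50 mm and 8.59 degrees, less where a joint would pass 70% of its speed; a pose out of reach is approached as far as the arm can. A call with a gripper value outside its range is refused whole. The fingers move at their own pace and stop on an object; FORCE is the grip in N (left out, the last holds). Time passes only in rows, so rows that repeat a pose let the fingers close. It gives the time, the measured TCP pose, the force and the opening at its end, in the units of the state.
- arm.sense(): the state, without advancing time (a new reading comes with each control period).
- arm.grab_frame(name): name is "side" or "top"; returns a dict with "img" (420x560x3 uint8, blue, green, red), "K" (3x3 intrinsics, pixels), "xyz" and "attitude" of the camera in the world. Camera axes: x right, y down, z forward; pixel columns grow to the right and rows downward; lengths in m; the calibration is good to about 2 mm. A picture is of the moment at which its call begins. There is no depth.
- arm.hand_in(): hands the job in, once; it reports no verdict.
The state is a dict: "time_s": time; "qpos": joint angles; "joint_velocities": joint speeds; "effort": joint torques, N m; "position": TCP position; "orientation": TCP orientation; "wrist_force": force on the tool from outside, world axes, zero at the start; "ft_torque": the same for the moment, N m; "opening": finger opening in m.
Only numpy, scipy, OpenCV 4.12 (cv2) and the standard library are available. Lean on these libraries where they do the work, as an engineer would, in place of code of your own. Each camera call takes 0.05 s, during which the arm holds its last target. There are 200 camera calls.

### The job

One of the two identical block heaters has the large capped tube standing in it, the other only the small vial. Lift the lid of the heater with the large tube and hold it open at 50 degrees (give or take 5), steady, so that a colleague can work under it with both hands; the lid falls shut by itself, so finish while still holding it there. Keep the other heater's lid shut, and leave the tube, the vial and everything else on the bench where it is.

Things in the scene. Friction and masses are not known exactly. Their poses are not given: they have to be found in the camera images.
- heater_a: Block heater on the robot's left (y > 0), identical to the other: white housing 200 x 180 (y) x 130 mm high, fixed, clear lid on top. One 35 mm square well in the middle, floor at 20 mm, holds the large tube or the small vial. Origin: centre of the underside; x points to the back, where the lid's hinge axis, parallel to y, passes (+100, 0, +131) mm; z up; the robot is in front (-x).
- lid_a (a joint): Angle of heater_a's lid, rad: 0 shut (flat on the housing), grows as the front edge rises, 50 degrees = 0.873, stop at 1.75. Lid: grey frame 200 x 180 x 10 mm with a clear pane, about 0.35 kg, free hinge along the back edge: it falls shut when let go.
- lid_a_tab (a point): Grip point on the lifting tab of heater_a's lid: tab 24 mm wide (along the hinge), 10 mm thick, sticking out 44 mm towards the robot from the middle of the lid's front edge, free below. The point is at mid-thickness, 24 mm ahead of that edge; when shut 224 mm in front of and 5 mm above the hinge axis, 136 mm above the bench. Axes as the heater's when shut; turns with the lid.
- heater_b: Block heater on the robot's right (y < 0), identical to the other: white housing 200 x 180 (y) x 130 mm high, fixed, clear lid on top. One 35 mm square well in the middle, floor at 20 mm, holds the large tube or the small vial. Origin: centre of the underside; x points to the back, where the lid's hinge axis, parallel to y, passes (+100, 0, +131) mm; z up; the robot is in front (-x).
- lid_b (a joint): Angle of heater_b's lid, rad: 0 shut (flat on the housing), grows as the front edge rises, 50 degrees = 0.873, stop at 1.75. Lid: grey frame 200 x 180 x 10 mm with a clear pane, about 0.35 kg, free hinge along the back edge: it falls shut when let go.
- lid_b_tab (a point): Grip point on the lifting tab of heater_b's lid: tab 24 mm wide (along the hinge), 10 mm thick, sticking out 44 mm towards the robot from the middle of the lid's front edge, free below. The point is at mid-thickness, 24 mm ahead of that edge; when shut 224 mm in front of and 5 mm above the hinge axis, 136 mm above the bench. Axes as the heater's when shut; turns with the lid.
- tube_center (a point): Centre (half-way up) of the large capped tube: 30 mm diameter, 100 mm tall, blue screw cap 37 mm across; stands in the well of one of the two heaters, its cap 10 mm below the lid and seen through it. z along the tube.
- vial_center (a point): Centre (half-way up) of the small capped vial: 24 mm diameter, 72 mm tall, blue cap 19 mm across; stands in the well of the other heater. z along the vial.
- tube_rack: Bystander: wire rack with eight capped tubes, 204 x 94 x 103 mm high, on the right; origin under its centre.
- carton: Bystander: cardboard carton 120 x 160 x 70 mm high, on the left; origin under its centre.
- bottle: Bystander: white plastic bottle, 48 mm diameter, 130 mm tall, between the heaters; origin under its centre.
- beaker: Bystander: small glass beaker, 52 mm diameter, 65 mm tall, between the heaters' fronts; origin under its centre.
- cap: Bystander: loose blue screw cap, 34 mm diameter, 14 mm high, on the bench in front; origin under its centre.
- pipette: Bystander: hand pipette lying along y, about 220 x 30 x 22 mm high, in front on the right; origin under its body.
- marker: Bystander: marker pen lying along y, 125 x 15 x 14 mm high, in front on the left; origin under its barrel's centre.

How it is judged (in metres and radians):
On the way:
1. the lid of the heater with the large tube is lifted off its rim by the fingers (((horizontal distance between tube_center and heater_a below 0.05 m and value of joint lid_a above 0.15 rad and contact force between heater_a and the fingers above 0.2 N) or (horizontal distance between tube_center and heater_b below 0.05 m and value of joint lid_b above 0.15 rad and contact force between heater_b and the fingers above 0.2 N))), for 0.1 s.
At the end, for the whole second after the job is handed in: The lid of the heater with the large tube stands at 50 degrees (between 45 and 55: 0.785 to 0.960 rad), still (under 0.1 rad/s), with the fingers pressing on it (over 0.3 N); the other lid is shut (under 0.05 rad); tube and vial within 20 mm, and every bystander within 30 mm, of where they were (((horizontal distance between tube_center and heater_a below 0.05 m and value of joint lid_a between 0.785 and 0.96 rad and velocity of joint lid_a between -0.1 and 0.1 rad/s and contact force between heater_a and the fingers above 0.3 N and value of joint lid_b below 0.05 rad) or (horizontal distance between tube_center and heater_b below 0.05 m and value of joint lid_b between 0.785 and 0.96 rad and velocity of joint lid_b between -0.1 and 0.1 rad/s and contact force between heater_b and the fingers above 0.3 N and value of joint lid_a below 0.05 rad)) and distance of each of tube_center, vial_center from where it was at the start of the episode below 0.02 m and distance of each of tube_rack, carton, bottle, beaker, cap, pipette, marker from where it was at the start of the episode below 0.03 m); the arm keeps its last pose, push and grip.
It fails at once if the lid of the heater with the small vial is opened (over 0.12 rad) ((horizontal distance between tube_center and heater_a below 0.05 m and value of joint lid_b above 0.12 rad) or (horizontal distance between tube_center and heater_b below 0.05 m and value of joint lid_a above 0.12 rad)).
It fails at once if a bystander is pushed more than 40 mm or the tube or vial more than 30 mm (distance of any of tube_rack, carton, bottle, beaker, cap, pipette, marker from where it was at the start of the episode above 0.04 m or distance of any of tube_center, vial_center from where it was at the start of the episode above 0.03 m).
It also fails if it takes over 38 s, if anything falls off the work surface, if the arm or the gripper's body presses on something with over 40 N, if the wrist force passes 120 N, or if a joint passes its speed limit or range.

## Working session

There is one attempt and no reset: what is moved stays moved. The work goes in short steps, Python scripts to look and compute and a shell command to move; the robot and the scene stay as the last step left them, time stands still between calls to the robot, and variables do not carry over. Pictures are saved under pics/ and viewed, about 8 in all and at most 12, crops included, and the job is handed in when it is done.

```bash
mkdir -p pics; ls
python3 - <<'E'
from bench import arm
import cv2,numpy as np
for n in ("top","side"):
    f=arm.grab_frame(n); cv2.imwrite(f"pics/{n}0.png",f["img"]); np.savez(f"{n}.npz",K=f["K"],xyz=f["xyz"],R=f["attitude"]); print(n,f["K"],f["xyz"],f["attitude"])
s=arm.sense(); print(s)
E
```

```text
pics
top [[434.03569776   0.         283.56011388]
 [  0.         434.03569776 212.52535645]
 [  0.           0.           1.        ]] [0.29054856 0.02160012 1.3682506 ] [[-0.0230196  -0.9824767   0.18495848]
 [-0.99972513  0.02179953 -0.0086276 ]
 [ 0.00444441 -0.18510624 -0.98270846]]
side [[450.67046926   0.         285.3628046 ]
 [  0.         450.67046926 207.42455465]
 [  0.           0.           1.        ]] [-0.22701672 -0.78360854  0.78069185] [[ 0.70476463 -0.37946589  0.59942677]
 [-0.70931295 -0.36083122  0.60553776]
 [-0.01348903 -0.85194276 -0.52346115]]
{'time_s': 0.1, 'qpos': array([-71.61525993,  26.89286423,  -2.78408086,  87.86643584,
         1.37958822,  65.37457038,  -4.71679245]), 'joint_velocities': array([-0.02098448, -0.19283956,  0.04308221, -0.15059415, -0.03428179,
       -0.06558597,  0.01995911]), 'effort': array([ 1.09822009e-03, -5.11515641e+01, -4.66962217e-02, -2.38391376e+01,
        1.08118719e-02,  4.38181494e-03,  2.39787070e-06]), 'position': array([0.23111836, 0.63364818, 0.2303675 ]), 'orientation': array([[-5.60265662e-04,  3.42691925e-01,  9.39447673e-01],
       [-1.65998408e-03,  9.39446208e-01, -3.42692380e-01],
       [-9.99998465e-01, -1.75146695e-03,  4.25236877e-05]]), 'wrist_force': array([-0.51902862,  0.57698298, -0.50628119]), 'ft_torque': array([0.03116716, 0.03581192, 0.01665858]), 'opening': 0.08579580721903031}
```

View pics/top0.png

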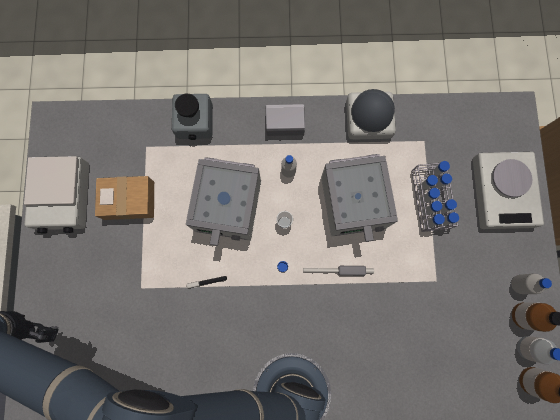

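View pics/side0.png

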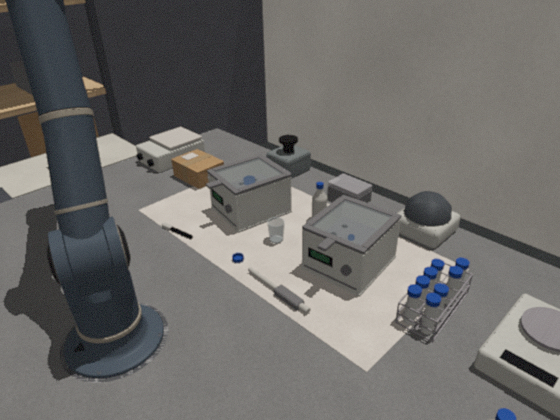

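The top view shows a bigger blue disc in the left heater, at (224,199), than in the right one, at (358,197), so the tube is in heater_a. Its tab is near (216,248), and both heaters are slightly yawed. I'll zoom in to measure.

Run:
```python
import cv2,numpy as np
a=cv2.imread("pics/top0.png"); 
c=cv2.resize(a[150:275,170:300],None,fx=4.6,fy=4.6,interpolation=cv2.INTER_CUBIC)
cv2.imwrite("pics/c1.png",c)
for n,b in(("A",(215,190,18)),("B",(349,188,18))):
    x,y,w=b;h=cv2.cvtColor(a[y:y+w,x:x+w],cv2.COLOR_BGR2HSV);m=(h[...,0]>95)&(h[...,0]<125)&(h[...,1]>90);print(n,m.sum(),np.argwhere(m).mean(0)[::-1]+[x,y])
```

```text
A 0 [nan nan]
B 0 [nan nan]<stdin>:6: RuntimeWarning: Mean of empty slice.
  ret = um.true_divide(
```

View pics/c1.png

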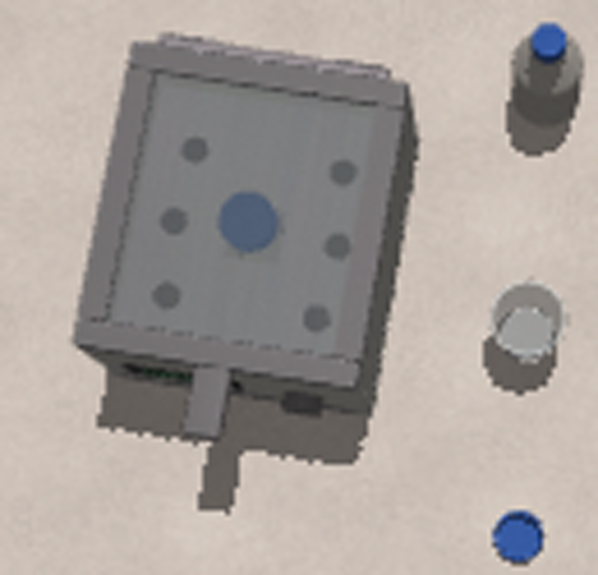

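The crop shows heater_a with the lid's top corners at TL (131,43), TR (408,85), BR (357,386) and BL (74,343), and the tab end at (185–218,435). The cap is about 60 crop px wide, about 37 mm, so this is the large tube.

```bash
cat > h.py <<'E'
import numpy as np
def ray(cam,uv,z):
    d=np.load(f"{cam}.npz"); v=d["R"]@np.linalg.solve(d["K"],[uv[0],uv[1],1]); return d["xyz"]+v*(z-d["xyz"][2])/v[2]
def proj(cam,p):
    d=np.load(f"{cam}.npz"); q=d["K"]@(d["R"].T@(np.asarray(p)-d["xyz"])); return q[:2]/q[2]
E
python3 - <<'E'
from h import *
from scipy.optimize import least_squares
px=np.array([[131,43],[408,85],[357,386],[74,343],[185,433],[218,438]])/4.6+[169.6,149.6]
P=np.array([ray("top",p,.141)[:2] for p in px])
L=np.array([[.1,.09],[.1,-.09],[-.1,-.09],[-.1,.09],[-.144,.012],[-.144,-.012]])
def R(t): return np.array([[np.cos(t),-np.sin(t)],[np.sin(t),np.cos(t)]])
f=lambda q:((L@R(q[2]).T+q[:2])-P).ravel()
s=least_squares(f,[.55,.15,0]); print(s.x,np.degrees(s.x[2]));print(s.fun.reshape(-1,2)*1000)
q=s.x
for n,l in(("tab",[-.124,0]),("hinge",[.1,0]),("cap",[0,0])): print(n,R(q[2])@l+q[:2])
print("cap seen",ray("top",np.array([248,222])/4.6+[169.6,149.6],.121))
print("side check tab",proj("side",[*(R(q[2])@[-.144,0]+q[:2]),.141]), [proj("side",[*(R(q[2])@l+q[:2]),.141]) for l in L[:4]])
for n,p,z in(("bottle",(289,160),.13),("beaker",(284,222),.03),("cap",(282.7,267),.014),("mark1",(189,286),.01),("mark2",(227,279),.01),("pip",(305,270),.01),("carton",(152,178),.07),("cartonBR",(152,218),.07)): print(n,ray("top",p,z)[:2])
# hue of blue
E
```

```text
[ 0.57542231  0.18694963 -0.17378226] -9.956990116306946
[[ 1.94966255 -0.35078884]
 [ 2.55257318 -0.84293399]
 [-1.60879249 -0.21678955]
 [-1.38643941  1.4358702 ]
 [-0.45527743  1.63265186]
 [-1.0517264  -1.65800968]]
tab [0.45329001 0.20839033]
hinge [0.67391609 0.16965874]
cap [0.57542231 0.18694963]
cap seen [0.57309074 0.18619971 0.121     ]
side check tab [207.00103878 185.49660418] [array([260.22886334, 154.25582411]), array([291.63032981, 174.01832725]), array([235.11887188, 193.22824006]), array([206.588188  , 170.40482775])]
bottle [ 0.68199819 -0.00908435]
beaker [0.51227619 0.00917038]
cap [0.3736064  0.01633567]
mark1 [0.32220611 0.30644843]
mark2 [0.34087984 0.18941143]
pip [ 0.3630101  -0.05275151]
carton [0.65228309 0.41357262]
cartonBR [0.52685721 0.40943786]
```

Heater_a is at (0.574, 0.187) with yaw -10°. The measured cap agrees within 2 mm, and the side-view reprojection matches. I'll grip across the tab's width with the tool pointing down, starting by moving above the tab and turning -10° about tool x.

```bash
python3 -m crank '{"travel":[[-1,-1.3,1.4],[-2,-3.9,4.2],[-3,-7.2,7.7],[-3,-10.4,11.2],[-3,-13.7,14.7],[-3,-16.9,18.2],[-3,-20.2,21.7],[-3,-23.4,25.2],[-3,-26.3,28.4],[-3,-28.9,31.2],[-3,-31.2,33.6],[-3,-32.5,35]],"rotation":[[0,0,0],[-0.2,0,0],[-0.4,0,0],[-0.6,0,0],[-0.8,0,0],[-1,0,0],[-1.2,0,0],[-1.4,0,0],[-1.6,0,0],[-1.7,0,0],[-1.7,0,0],[-1.7,0,0]],"hand":[1,1,1,1,1,1,0.8,0.7,0.7,0.7,0.7,0.7]}' 20
cat > st.py <<'E'
from bench import arm
from h import *
s=arm.sense(); R=s["orientation"];p=s["position"]
print(s["time_s"],p,"\n",R.round(3),s["opening"],s["wrist_force"].round(1),s["qpos"].round(1))
q=[.5745,.187]; ex=np.array([np.cos(-.174),np.sin(-.174),0])
t=np.array([q[0],q[1],0])-.128*ex; t[2]=.116
print("to go, cm, tool axes",(R.T@(t-p)*100).round(2),"y axis err deg",np.degrees(np.arctan2(R[0,1],R[1,1]))-10)
E
python3 st.py
```

```text
time_s: 1.3
position: [0.4497, 0.2044, 0.2619]
orientation: [[0.001, 0.176, 0.984], [-0.001, 0.984, -0.176], [-1.0, -0.0, 0.001]]
wrist_force: [0.2, -0.4, -0.8]
opening: 0.0596
1.3 [0.44970462 0.20441278 0.26187584] 
 [[ 0.001  0.176  0.984]
 [-0.001  0.984 -0.176]
 [-1.    -0.     0.001]] 0.05962983836316085 [ 0.2 -0.4 -0.8] [-36.9   8.    8.4 110.   -1.3  62.   51.9]
to go, cm, tool axes [14.59  0.45 -0.22] y axis err deg 0.1453243304245646
```

```bash
python3 -m crank '{"travel":[[1,0.2,-0.1],[3,0.5,-0.2],[5.5,0.5,-0.2],[8,0.5,-0.2],[10.5,0.5,-0.2],[12.5,0.5,-0.2],[14,0.5,-0.2],[14.6,0.5,-0.2],[14.6,0.5,-0.2],[14.6,0.5,-0.2]],"rotation":[[0,0,0],[0,0,0],[0,0,0],[0,0,0],[0,0,0],[0,0,0],[0,0,0],[0,0,0],[0,0,0],[0,0,0]],"hand":[0.7,0.7,0.7,0.7,0.7,0.7,0.7,0.7,0.7,0.7]}' 20; python3 st.py
python3 - <<'E'
from bench import arm
import cv2,numpy as np
o=[]
for n,(x,y) in(("top",(150,150)),("side",(150,120))):
    f=arm.grab_frame(n)["img"]; o.append(cv2.resize(f[y:y+130,x:x+110],None,fx=3.6,fy=3.6,interpolation=cv2.INTER_CUBIC))
cv2.imwrite("pics/g1.png",np.hstack(o))
E
```

```text
time_s: 2.3
position: [0.4478, 0.2146, 0.1159]
orientation: [[0.001, 0.171, 0.985], [0.001, 0.985, -0.171], [-1.0, 0.001, 0.001]]
wrist_force: [0.1, -0.2, 0.7]
opening: 0.0597
2.3 [0.44776671 0.21457072 0.11585925] 
 [[ 0.001  0.171  0.985]
 [ 0.001  0.985 -0.171]
 [-1.     0.001  0.001]] 0.05968643229148858 [ 0.1 -0.2  0.7] [-36.4  18.5   7.2 118.8  -3.4  42.8  53.1]
to go, cm, tool axes [-0.01 -0.52  0.16] y axis err deg -0.17881438307088438
```

View pics/g1.png

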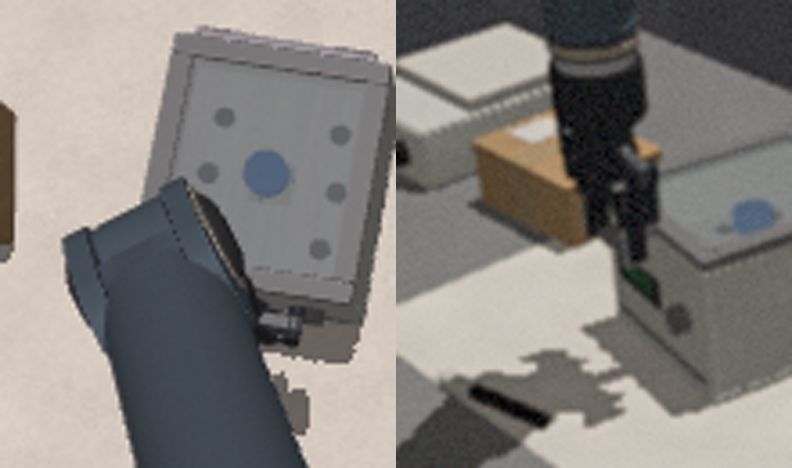

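The fingers straddle the tab at the lid's front edge and stay clear of the housing. I'll centre (-0.5 cm in y), then close.

```bash
python3 -m crank '{"travel":[[0,-0.3,0.1],[0,-0.5,0.1],[0,-0.5,0.1],[0,-0.5,0.1],[0,-0.5,0.1],[0,-0.5,0.1],[0,-0.5,0.1],[0,-0.5,0.1],[0,-0.5,0.1],[0,-0.5,0.1],[0,-0.5,0.1],[0,-0.5,0.1]],"rotation":[[0,0,0],[0,0,0],[0,0,0],[0,0,0],[0,0,0],[0,0,0],[0,0,0],[0,0,0],[0,0,0],[0,0,0],[0,0,0],[0,0,0]],"hand":[0.7,0.7,0.5,0.3,0.2,0.1,0.1,0.1,0.1,0.1,0.1,0.1]}' 40; python3 st.py
python3 - <<'E'
# arc plan in tool axes (x down, y left, z forward): lid angle a, tool tilt b (about +y)
import numpy as np
r=np.array([-.228,.005]) # fwd, up of grip point rel hinge
d=.020
for a,b in [(3,0),(6,1),(10,3),(15,5),(20,8),(25,10),(30,12),(35,14),(40,16),(45,18),(50,20)]:
    A,B=np.radians([a,b]); c,s=np.cos(A),np.sin(A)
    g=np.array([c*r[0]+s*r[1],-s*r[0]+c*r[1]])-r
    tcp=g+d*np.array([-np.sin(B),-np.cos(B)])-d*np.array([0,-1])
    print(a,b/6,"travel x %.2f z %.2f"%(-tcp[1]*100,tcp[0]*100))
E
```

```text
time_s: 3.6
position: [0.4482, 0.2116, 0.1159]
orientation: [[0.002, 0.17, 0.985], [0.004, 0.985, -0.17], [-1.0, 0.004, 0.001]]
wrist_force: [-0.2, 5.0, 0.4]
opening: 0.023
3.6 [0.44823942 0.21155239 0.11585384] 
 [[ 0.002  0.17   0.985]
 [ 0.004  0.985 -0.17 ]
 [-1.     0.004  0.001]] 0.022992881023562166 [-0.2  5.   0.4] [-36.   18.4   7.2 119.   -3.5  42.6  53.6]
to go, cm, tool axes [-0.02 -0.23  0.06] y axis err deg -0.19843473122763378
3 0.0 travel x -1.19 z 0.06
6 0.16666666666666666 travel x -2.38 z 0.14
10 0.5 travel x -3.95 z 0.33
15 0.8333333333333334 travel x -5.89 z 0.73
20 1.3333333333333333 travel x -7.79 z 1.27
25 1.6666666666666667 travel x -9.62 z 2.00
30 2.0 travel x -11.38 z 2.89
35 2.3333333333333335 travel x -13.05 z 3.93
40 2.6666666666666665 travel x -14.62 z 5.10
45 3.0 travel x -16.07 z 6.41
50 3.3333333333333335 travel x -17.41 z 7.84
```

The grip is on the tab: opening 23 mm, with the true centre 2 mm further left. I'll add +0.2 in y to relax the side load and lift to about 30° first.

```bash
python3 -m crank '{"travel":[[-0.4,0.2,0],[-1.2,0.2,0.1],[-2.4,0.2,0.1],[-3.9,0.2,0.3],[-5.9,0.2,0.7],[-7.8,0.2,1.3],[-9.6,0.2,2.0],[-10.6,0.2,2.5],[-11.2,0.2,2.8],[-11.4,0.2,2.9],[-11.4,0.2,2.9]],"rotation":[[0,0,0],[0,0,0],[0,0.2,0],[0,0.5,0],[0,0.8,0],[0,1.3,0],[0,1.7,0],[0,1.9,0],[0,2,0],[0,2,0],[0,2,0]],"hand":[0.1,0.1,0.1,0.1,0.1,0.1,0.1,0.1,0.1,0.1,0.1]}' 40; python3 st.py
python3 - <<'E'
from bench import arm
import cv2,numpy as np
f=arm.grab_frame("side")["img"]; cv2.imwrite("pics/l1.png",cv2.resize(f[70:230,130:310],None,fx=3.6,fy=3.6,interpolation=cv2.INTER_CUBIC))
E
```

```text
time_s: 4.7
position: [0.4759, 0.2065, 0.229]
orientation: [[-0.206, 0.171, 0.964], [0.036, 0.985, -0.167], [-0.978, 0.0, -0.209]]
wrist_force: [-1.2, 4.0, -1.9]
opening: 0.0229
4.7 [0.47586431 0.20647825 0.22898809] 
 [[-0.206  0.171  0.964]
 [ 0.036  0.985 -0.167]
 [-0.978  0.    -0.209]] 0.022900946992896375 [-1.2  4.  -1.9] [-30.3  17.8   7.7 103.1  -9.4  69.8  61.5]
to go, cm, tool axes [11.62 -0.21 -0.33] y axis err deg -0.1802028911015956
```

View pics/l1.png

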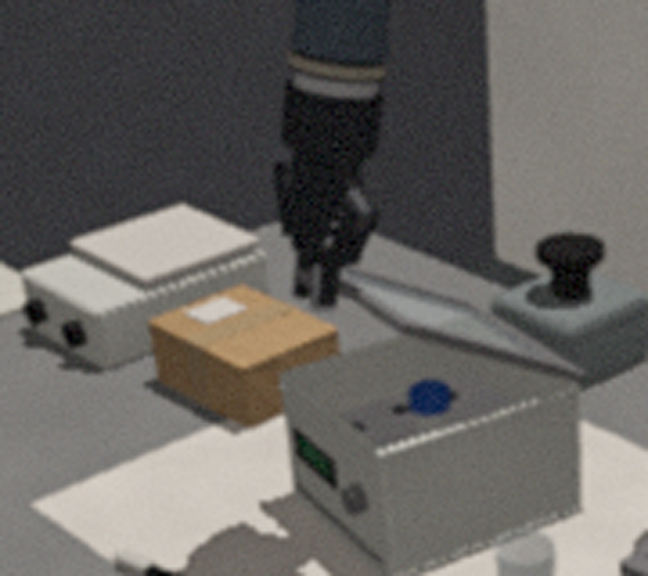

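The lid rises with the gripper to about 30°, with the tube undisturbed in its well. Continuing to 50°.

```bash
python3 -m crank '{"travel":[[-0.6,0,0.2],[-1.8,0,0.7],[-3.6,0,1.5],[-5.3,0,2.5],[-6.2,0,3.1],[-6.7,0,3.5],[-6.9,0,3.6],[-6.9,0,3.6],[-6.9,0,3.6],[-6.9,0,3.6],[-6.9,0,3.6]],"rotation":[[0,0.1,0],[0,0.3,0],[0,0.7,0],[0,1,0],[0,1.2,0],[0,1.3,0],[0,1.3,0],[0,1.3,0],[0,1.3,0],[0,1.3,0],[0,1.3,0]],"hand":[0.1,0.1,0.1,0.1,0.1,0.1,0.1,0.1,0.1,0.1,0.1]}' 40; python3 st.py
python3 - <<'E'
from bench import arm
import cv2,numpy as np
from h import *
f=arm.grab_frame("side")["img"]; cv2.imwrite("pics/side2.png",f); cv2.imwrite("pics/l2.png",cv2.resize(f[70:230,130:310],None,fx=3.6,fy=3.6,interpolation=cv2.INTER_CUBIC))
ex=np.array([.985,-.174,0]);ey=np.array([.174,.985,0]);h=np.array([.5745,.187,.131])+.1*ex
for a in(40,45,50,55,60):
    A=np.radians(a)
    print(a,[((proj("side",h+ey*y+ex*(-.2*np.cos(A)+.010*np.sin(A))+np.array([0,0,.2*np.sin(A)+.010*np.cos(A)]))-[130,70])*3.6).round() for y in(-.09,.09)])
s=arm.sense();R=s["orientation"];g=s["position"]-.020*R[:,0]-h
print("grip rel hinge fwd,up",g@ex,g[2],"angle",np.degrees(np.arctan2(g[2],-(g@ex)))-np.degrees(np.arctan2(.005,.228)),"radius",np.hypot(g@ex,g[2]))
E
```

```text
time_s: 5.85
position: [0.5248, 0.1976, 0.2894]
orientation: [[-0.335, 0.17, 0.927], [0.058, 0.985, -0.16], [-0.941, -0.0, -0.34]]
wrist_force: [-4.5, 2.2, 1.6]
opening: 0.023
5.85 [0.52483147 0.19759269 0.28940611] 
 [[-0.335  0.17   0.927]
 [ 0.058  0.985 -0.16 ]
 [-0.941 -0.    -0.34 ]] 0.02297143966615536 [-4.5  2.2  1.6] [-26.   23.    8.9  88.8 -12.4  86.4  65.6]
to go, cm, tool axes [18.93 -0.16 -1.37] y axis err deg -0.18506020581403781
40 [array([426., 281.]), array([316., 212.])]
45 [array([439., 263.]), array([327., 195.])]
50 [array([453., 245.]), array([340., 179.])]
55 [array([468., 229.]), array([354., 164.])]
60 [array([484., 214.]), array([369., 150.])]
grip rel hinge fwd,up -0.14398823018168763 0.17723789086586744 angle 49.65327483488449 radius 0.22835472491156342
```

View pics/l2.png

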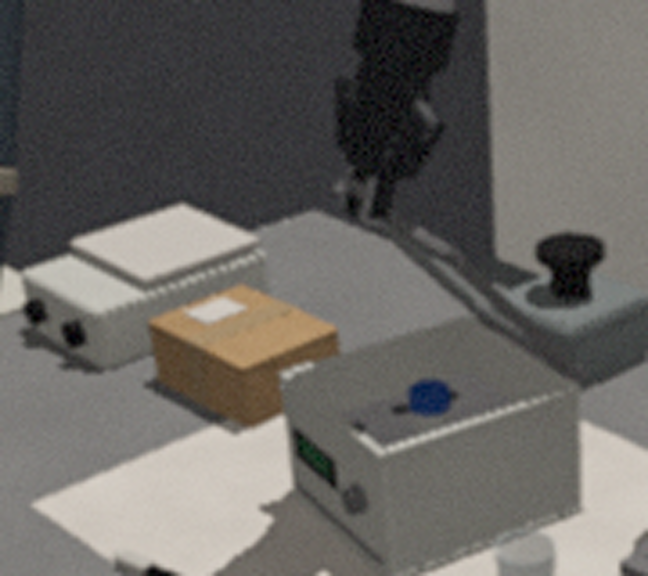

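The lid is open, seen almost edge-on, with its near front corner around (450,242) against a predicted (453,245) for 50°. I'll let it settle and confirm with a zoom that has the predictions marked.

```bash
python3 -m crank '{"travel":[[0,0,0],[0,0,0],[0,0,0],[0,0,0],[0,0,0]],"rotation":[[0,0,0],[0,0,0],[0,0,0],[0,0,0],[0,0,0]],"hand":[0.1,0.1,0.1,0.1,0.1]}' 40
python3 - <<'E'
from bench import arm
import cv2,numpy as np
from h import *
f=arm.grab_frame("side")["img"]; k=7;o=np.array([215,115])
c=cv2.resize(f[115:180,215:300],None,fx=k,fy=k,interpolation=cv2.INTER_CUBIC);c=cv2.convertScaleAbs(c,alpha=1.7)
ex=np.array([.985,-.174,0]);ey=np.array([.174,.985,0]);h=np.array([.5745,.187,.131])+.1*ex
for a,col in((45,(0,0,255)),(50,(0,255,0)),(55,(255,0,0))):
    A=np.radians(a);q=[]
    for t in(0,.010):
        q.append([((proj("side",h-ey*.09+ex*(-r*np.cos(A)+t*np.sin(A))+np.array([0,0,r*np.sin(A)+t*np.cos(A)]))-o+.5)*k).astype(int) for r in(0,.2)])
    P=np.array([q[0][0],q[0][1],q[1][1],q[1][0]]);cv2.polylines(c,[P],True,col,1)
t=arm.grab_frame("top")["img"];cv2.imwrite("pics/top2.png",t)
d=cv2.absdiff(t,cv2.imread("pics/top0.png")).max(2)
for n,(u,v) in dict(rack=(436,198),carton=(125,198),bottle=(289,166),beaker=(284,221),cap=(283,267),pip=(340,270),marker=(207,282),lidB=(360,197)).items(): print(n,np.median(d[v-12:v+12,u-12:u+12]),d[v-12:v+12,u-12:u+12].max())
cv2.imwrite("pics/l3.png",c)
E
```

```text
time_s: 6.4
position: [0.5249, 0.1976, 0.2894]
orientation: [[-0.335, 0.17, 0.927], [0.058, 0.985, -0.16], [-0.941, -0.0, -0.34]]
wrist_force: [-4.5, 2.4, 2.1]
opening: 0.0234
rack 7.0 12
carton 11.0 13
bottle 11.0 15
beaker 11.0 15
cap 13.0 15
pip 12.0 15
marker 13.0 155
lidB 9.0 11
```

View pics/l3.png

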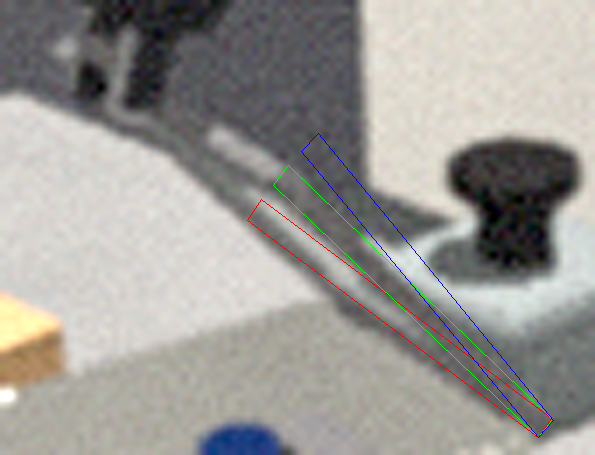

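The overlay hides the frame edge. I'll look at the same crop plain, beside the top view with the predicted outlines.

Run:
```python
from bench import arm
import cv2,numpy as np
from h import *
fs=np.mean([arm.grab_frame("side")["img"].astype(float) for _ in range(8)],0).clip(0,255)
k=7;f=fs[115:180,225:295].astype(np.uint8)
c=cv2.convertScaleAbs(cv2.resize(f,None,fx=k,fy=k,interpolation=cv2.INTER_CUBIC),alpha=2)
ex=np.array([.985,-.174,0]);ey=np.array([.174,.985,0]);h=np.array([.5745,.187,.131])+.1*ex
def pt(a,r,t,y):
    A=np.radians(a);return h+ey*y+ex*(-r*np.cos(A)+t*np.sin(A))+np.array([0,0,r*np.sin(A)+t*np.cos(A)])
for a in(45,50,55): print(a,[(y,t,((proj("side",pt(a,.2,t,y))-[225,115]+.5)*k).round()) for y in(-.09,.09) for t in(0,.01)])
t=cv2.imread("pics/top2.png");t=cv2.resize(t[150:300,170:250],None,fx=3,fy=3,interpolation=cv2.INTER_CUBIC)
t=cv2.copyMakeBorder(t,0,455-450 if c.shape[0]>450 else 0,0,0,0)
cv2.imwrite("pics/l4.png",np.hstack([c[:455],t[:455]]));print(c.shape,t.shape)
for a in(45,50,55): print("top",a,[((proj("top",pt(a,.2,.01,y))-[170,150]+.5)*3+[490,0]).round() for y in(-.09,.09)])
```

```text
45 [(-0.09, 0, array([177., 220.])), (-0.09, 0.01, array([191., 200.])), (0.09, 0, array([-38.,  86.])), (0.09, 0.01, array([-25.,  67.]))]
50 [(-0.09, 0, array([203., 185.])), (-0.09, 0.01, array([219., 165.])), (0.09, 0, array([-14.,  54.])), (0.09, 0.01, array([ 0., 36.]))]
55 [(-0.09, 0, array([232., 152.])), (-0.09, 0.01, array([248., 134.])), (0.09, 0, array([12., 24.])), (0.09, 0.01, array([27.,  7.]))]
(455, 490, 3) (455, 240, 3)
top 45 [array([723., 157.]), array([516., 126.])]
top 50 [array([725., 139.]), array([516., 108.])]
top 55 [array([727., 120.]), array([517.,  89.])]
```

View pics/l4.png

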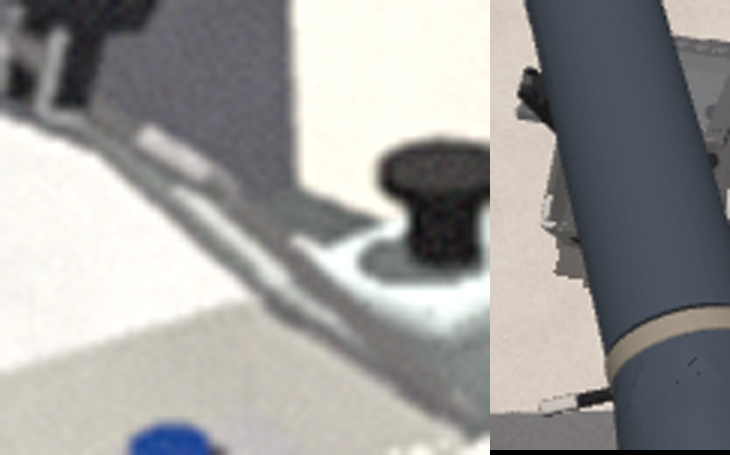

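Both checks agree. The near frame bar's upper edge sits at about (320,262), where 50° predicts (320,262), and 45° or 55° would put it about 35–40 px away. Kinematics give 49.7° at the expected radius. The marker is partly hidden by the arm, but its visible end is where it was. Handing in.

Run:
```python
from bench import arm
s=arm.sense();print(s["time_s"],s["position"],s["opening"],s["joint_velocities"].round(2)); print(arm.hand_in())
```

```text
6.9 [0.52486023 0.19759295 0.28944156] 0.023382264763836372 [ 0.   -0.05  0.    0.05 -0.06 -0.08  0.01]
the job is handed in; nothing more can be done
None
```

The large tube was in heater_a (left), whose cap measured about 37 mm across. I gripped that lid's tab across its width at 40 N, lifted it along its arc, and handed in at 6.9 s while still holding it.

- **Lid angle:** gripper kinematics give 49.7°, at the expected 228 mm from the hinge. The side view also fits about 50°, though I read that edge by eye because the lid is nearly edge-on and clear.
- **Steady hold:** the arm was at rest, and the finger opening held at about 23 mm on the tab. The wrist read about 5 N. The force of the fingers on the lid can't be read directly.
- **Everything else:** heater_b's lid, rack, carton, bottle, beaker, cap and pipette look unchanged from above. The tube looks undisturbed in the side view. I did not check the vial separately, only as part of the unchanged picture of heater_b.
- **Check that flagged:** the top-view comparison showed a difference at the marker. The arm partly hides it there, and its visible end is within about 2 px of where it was.

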